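# Open the feed cupboard past its child-safety catch

## Task

On this potting bench the small cupboard with the green door and green top stands ajar, held by its child-safety catch. Reach down into the gap behind the door's top edge, press the orange catch bar down and, keeping it down, pull the door wide open (60 degrees or more), then come away and leave it standing open. Do not disturb the door of the grey cupboard or shift the bottles standing on the two cupboards.

Things in the scene. Friction and masses are not known exactly. Their poses are not given: they have to be found in the camera images.
- green_door (a joint): Opening angle of the green door, rad: 0 shut, grows towards the robot, end stop 1.6. It starts ajar at 0.27 to 0.32; the catch stops it at about 0.34 until pressed. No spring: the slightly stiff hinge (0.1 N m) leaves it where it is put. Cupboard: fixed, white, green top, 220 wide, 180 deep, 240 mm high; at the catch the gap between door and cupboard is 45 to 55 mm wide, open from above.
- green_hinge (a point): On the green door's vertical hinge axis (its left side seen from the robot), level with its top edge, 240 mm above the bench. Turns with the door: -y runs along the inner face to the free edge 220 mm away, +x points square from the inner face to the cupboard, z up. So yaw = cupboard's yaw minus door angle. The inner face contains the hinge axis; the 14 mm panel lies on its -x side.
- green_catch_pad (a point): Where to press: upper face of an orange bar, 34 mm wide, that juts square from the green door's inner face across the gap and hooks behind a lip under the cupboard's top. 28 mm from the inner face, 165 mm from the hinge axis, 23 mm below the door's top; axes as green_hinge. Clear on top 70 mm from the door. It swings with the door: a finger holding it down can push the inner face as it goes.
- green_catch (a joint): How far the green cupboard's orange bar is pressed straight down, m: 0 up, end stop 0.018. From 0.008 on it frees the door; a spring (4 N at first, 7 N at the stop) lifts it when let go. Once the door is past about 0.4 rad the catch no longer matters.
- grey_door_edge (a point): Top of the free edge of the other cupboard's door, 240 mm above the bench. That cupboard is the same in form, white with a grey door and grey top, its door also ajar on an orange catch bar; it is not to be opened. The two cupboards stand side by side, either one on the left.
- white_bottle_mid (a point): Middle (60 mm up) of an upright white bottle with red cap, 52 mm across and 120 mm tall, standing loose on the rear half of the green cupboard's top.
- brown_bottle_mid (a point): Middle (60 mm up) of an upright brown bottle with black cap, 52 mm across and 120 mm tall, standing loose on the rear half of the grey cupboard's top.

How it is judged:
By the outcome, as a careful person would: the job done as asked, in the order asked, and still so for the second after the job is handed in, with the robot touching nothing.
It also fails if it takes over 35 s, if anything falls off the work surface, if the arm or the gripper's body presses on something with over 40 N, if the wrist force passes 120 N, or if a joint passes its speed limit or range.

## Robot

A 6-joint arm with a two-finger parallel gripper is mounted at the origin on the work surface. World frame = base frame: x ahead of the robot, y to its left, z up, the work surface at z = 0. Lengths are in mm, angles in rad, forces in N, time in s.
With the tool pointing down it reaches from about 275 to 750 mm from the base axis. Payload 10.2 kg.
Tool frame: the origin (TCP) lies midway between the tips of the shut fingers; the grasp point (between the pads) lies 19 mm behind it; z points along the fingers, y is the direction in which the jaws open and shut (so a half turn about z gives the same grasp; the last joint's range is limited). The gripper opens to 85 mm and grips with 20 to 120 N. Pads are 22 mm wide; open, the fingers measure 114 mm over their backs; the gripper's body (76 mm by 85 mm) begins 54 mm behind the grasp point. The pads swing forward as they close: fully open they stand 13 mm farther back than shut.
Start: joints at [-1.459, 0.313, 1.498, -0, 1.331, -0.223], TCP at [172.492, -495.861, 231.294] pointing down, gripper open.
Joint ranges: [-2.94, 2.94], [-0.97, 2.17], [0.19, 2.56], [-1.23, 4.37], [0.02, 3.11], [-2.88, 2.88]. Speed limits (rad/s): [2.39, 2.39, 3.01, 3.14, 3.14, 3.14].

## Interface

Orientations are given as a unit quaternion [w, x, y, z].
In Python, from rig import sense, optics, ctrl gives the robot as it stands.
- The arm moves only by the tool play_rows, never from a script. Its argument "plan" is a list of rows, each a list of 7 numbers: the shift along the world's x, y, z in mm, then the turn, a rotation vector about the world's x, y, z in rad, then the opening, from -1 (shut) to 1 (fully open), so that 0 is half open. A call has 1 to 5 rows; each row shifts and turns the pose as measured when the row begins; what a row does not reach is not made up. A row lasts 1/12 s, in which the tool goes at most 41.7 mm and 7.16 degrees, less where a joint would pass 70% of its speed; a pose out of reach is approached as far as the arm can. A call is refused whole if a number of a shift passes 41.7 or a number of a turn 0.125, either way. A call with a gripper value outside its range is refused whole. The fingers move at their own pace and stop on an object; "grip_force" is the grip in N (left out, the last holds). Time passes only in rows, so rows that do not move let the fingers close. It gives the time, the measured TCP pose, the force and the opening at its end, in the units of the state.
- sense(): the state, without advancing time (a new reading comes with each control period).
- optics.capture(name): name is "side" or "top"; returns a dict with "img" (420x560x3 uint8, blue, green, red), "fx", "fy", "cx", "cy" (pixels), "dist" ([k1, k2, p1, p2, k3] as OpenCV has them; the pictures are not rectified), "world_to_cam" (4x4, takes a point from world to camera coordinates). Camera axes: x right, y up, looking along -z (the intrinsics and any distortion apply to the point x, -y, -z); pixel columns grow to the right and rows downward; lengths in mm; the calibration is good to about 2 mm. A picture is of the moment at which its call begins. There is no depth.
- ctrl.finish_job(): hands the job in, once; it reports no verdict.
The state is a dict: "time_s": time; "joints": joint angles; "dq": joint speeds; "tau": joint torques, N m; "eef_pos": TCP position; "ee_rot": TCP orientation; "force": force on the tool from outside, world axes, zero at the start; "wrist_torque": the same for the moment, N m; "grip_width": opening from 0.0 (shut) to 1.0 (fully open).
Only numpy, scipy, OpenCV 4.12 (cv2) and the standard library are available. Lean on these libraries where they do the work, as an engineer would, in place of code of your own. Each camera call takes 0.05 s, during which the arm holds its last target. There are 200 camera calls.

## Working session

There is one attempt and no reset: what is moved stays moved. The work goes in short steps, Python scripts to look and compute and a tool call to move; the robot and the scene stay as the last step left them, time stands still between calls to the robot, and variables do not carry over. Pictures are saved under pics/ and viewed, about 8 in all and at most 12, crops included, and the job is handed in when it is done.

Besides the shell and the picture viewer there is one more tool, called by a JSON object that holds its "method" and its "body", one argument or row to a line. play_rows: Moves the arm, as the interface text tells. Its arguments: {"type":"object","properties":{"plan":{"type":"array"},"grip_force":{"type":"number"}},"required":["plan"]}

```bash
mkdir -p pics
cat > h.py <<'E'
import numpy as np, cv2
from rig import sense, optics, ctrl
def cap(n,f=None):
    c=optics.capture(n)
    if f: cv2.imwrite('pics/'+f,c['img'])
    return c
def KD(c): return np.array([[c['fx'],0,c['cx']],[0,c['fy'],c['cy']],[0,0,1.]]),np.array(c['dist'],float)
F=np.diag([1.,-1,-1])
def ray(c,uv):
    K,D=KD(c); p=cv2.undistortPoints(np.array([[uv]],float),K,D)[0,0]
    M=np.array(c['world_to_cam']); R,t=M[:3,:3],M[:3,3]
    d=R.T@(F@np.array([p[0],p[1],1])); return -R.T@t, d/np.linalg.norm(d)
def onz(c,uv,z):
    o,d=ray(c,uv); return o+d*(z-o[2])/d[2]
def proj(c,P):
    K,D=KD(c); M=np.array(c['world_to_cam']); q=(F@(M[:3,:3]@np.array(P,float).reshape(-1,3).T+M[:3,3:])).T
    return cv2.projectPoints(q,np.zeros(3),np.zeros(3),K,D)[0][:,0]
E
python3 - <<'E'
from h import *
a=cap('side','s1.png');b=cap('top','t1.png')
for c in(a,b): print(c['fx'],c['dist'],ray(c,(280,210)))
s=sense();print(s['time_s'],s['ee_rot'],s['force'],s['grip_width'])
E
```

```text
531.4734655684156 [-0.1296152  0.         0.         0.         0.       ] (array([242.4043453 , 744.67522286, 940.5978045 ]), array([ 0.38082199, -0.64285422, -0.66461497]))
488.84634311165036 [-0.17033077  0.          0.          0.          0.        ] (array([ 576.73142486,    6.76814962, 1237.90536653]), array([ 0.09032981, -0.01905553, -0.99572959]))
0.1 [-5.86218831e-04  9.86023967e-01  1.66602495e-01  2.82555281e-05] [-0.11626508  0.65382646  0.24636047] 1.0006053043037892
```

View pics/s1.png

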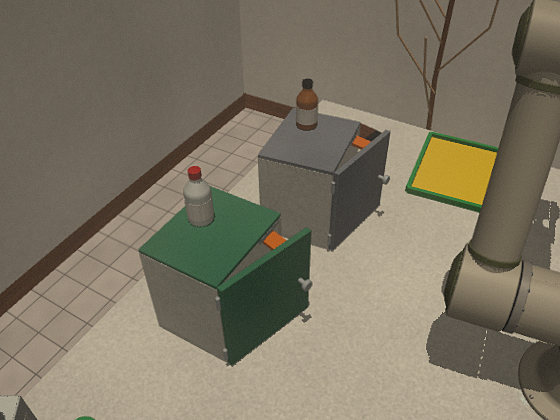

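View pics/t1.png

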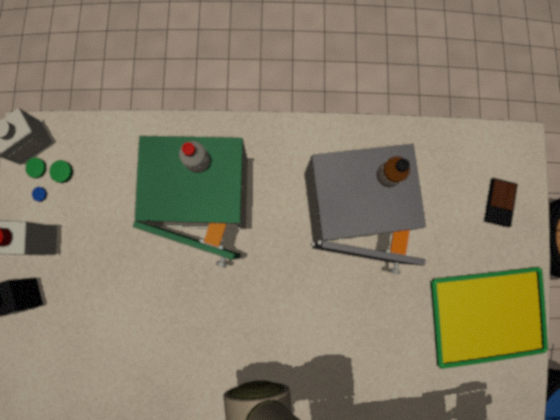

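The side view shows the green cupboard nearest the camera, with its orange bar at about (276,240). In the top view it is on the left, with the hinge near (136,224), the free edge near (238,256) and the orange bar near (216,233).

Run:
```python
from h import *
a=cap('side');b=cap('top')
for n,c in(('side',a),('top',b)):
    hsv=cv2.cvtColor(c['img'],cv2.COLOR_BGR2HSV)
    for nm,lo,hi in(('org',(5,180,120),(16,255,255)),('green',(60,90,25),(90,255,255))):
        m=cv2.inRange(hsv,lo,hi); k,_,st,ce=cv2.connectedComponentsWithStats(m)
        for i in range(1,k):
            if st[i,4]>60:
                print(n,nm,st[i],ce[i].round(1), onz(c,ce[i],217)[:2].round(1))
                cn=cv2.findContours((ce is not None)*(cv2.compare((_==i).astype(np.uint8),0,cv2.CMP_GT)),cv2.RETR_EXTERNAL,cv2.CHAIN_APPROX_SIMPLE)[0][0]
                ap=cv2.approxPolyDP(cn,2.5,True)[:,0]
                for p in ap: print('   ',p,onz(c,p.astype(float),240)[:2].round(1))
cv2.imwrite('pics/z1.png',np.hstack([cv2.resize(b['img'][130:280,125:255],None,fx=4,fy=4,interpolation=cv2.INTER_CUBIC)[:,:520]]))
```

```text
side org [353 136  18  12 116] [360.6 141.4] [ 613.1 -265.4]
    [353 143] [ 614.1 -218.4]
    [362 147] [ 589.5 -213.9]
    [370 141] [ 583.  -245.8]
    [356 136] [ 619.9 -248.6]
side org [264 231  22  18 216] [273.8 239.7] [624.1 125.3]
    [272 231] [626.9 126.4]
    [264 241] [626.1 156.9]
    [274 248] [600.6 163.3]
    [285 240] [593.4 135.2]
side green [406 132  76  76 397] [432.7 174.1] [ 420.9 -228.3]
    [429 132] [ 474.3 -353.3]
    [406 185] [ 453.1 -132.3]
    [480 207] [ 296.3 -140.9]
    [410 186] [ 444.5 -133.3]
    [430 134] [ 469.5 -346.1]
    [451 137] [ 421.5 -359.7]
side green [453 137  45  15  86] [478.5 144.5] [ 359.  -398.8]
    [453 137] [ 417.3 -362.2]
    [490 146] [ 329.6 -370.8]
    [489 150] [ 327.9 -353. ]
    [477 147] [ 355.9 -350.5]
    [497 149] [ 312.1 -367.1]
side green [ 172  208  139   85 3390] [225.8 250.1] [688.8 194.4]
    [310 230] [565.4  88.3]
    [305 228] [576.3  88.2]
    [217 286] [639.3 290.3]
    [279 213] [641.1  75.7]
    [265 208] [672.9  76.6]
    [272 212] [654.6  80. ]
    [265 217] [659.   99.3]
    [259 213] [675.4  95.2]
  
[... 2757 characters left out ...]
[ 35.  167.1] [753.8 528. ]
    [ 29 159] [767.6 532. ]
    [ 27 172] [739.1 534.4]
    [ 32 176] [730.4 521.7]
    [ 41 175] [732.8 500.7]
    [ 43 162] [761.  498.3]
top green [ 50 161  22  21 355] [ 60.4 171. ] [745.4 466.8]
    [ 57 161] [763.3 465.9]
    [ 51 166] [752.4 479. ]
    [ 51 176] [730.8 477.3]
    [ 58 181] [720.1 460.4]
    [ 66 180] [722.5 442.4]
    [ 70 167] [750.5 435.3]
    [ 63 161] [763.4 452.2]
top green [ 432  268  115  100 1164] [486.7 318.3] [ 442.5 -463.9]
    [540 270] [ 547.1 -579.5]
    [530 268] [ 551.6 -554.9]
    [433 280] [ 527.1 -333. ]
    [438 364] [ 351.7 -346.8]
    [445 367] [ 344.9 -362.3]
    [544 351] [ 369.8 -592.8]
    [546 337] [ 400.4 -596.7]
```

View pics/z1.png

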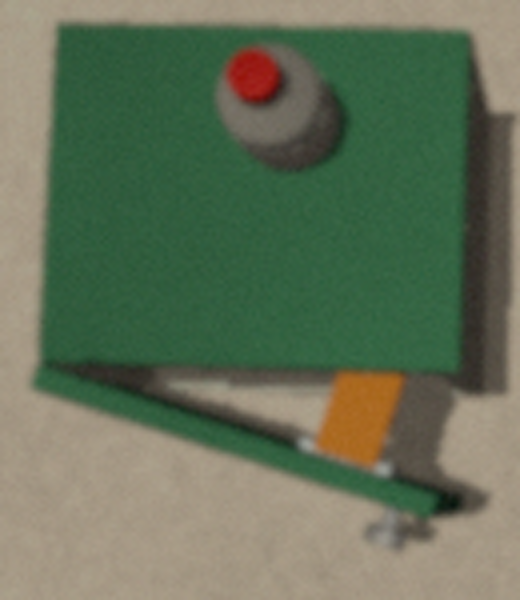

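Hinge is at about (637,287) with the door near 0.285 rad, which predicts the pad at (617,121,217). The orange centroid seen from the top, (618,123), agrees. I'll approach well clear of the grey cupboard, closing and turning the gripper on the way.

{"method": "play_rows", "body": {
  "plan": [
    [19, 35, 10, 0, 0, -0.12, -1],
    [19, 35, 10, 0, 0, -0.12, -1],
    [19, 35, 10, 0, 0, -0.12, -1],
    [19, 35, 10, 0, 0, -0.12, -1],
    [19, 35, 10, 0, 0, -0.12, -1]
  ]
}}

```text
time_s: 0.62
eef_pos: [263.5, -322.8, 276.5]
ee_rot: [-0.004, 0.991, -0.137, -0.0]
force: [1.4, 0.2, 0.1]
grip_width: 0.301
```

{"method": "play_rows", "body": {
  "plan": [
    [19, 35, 10, 0, 0, 0, -1],
    [19, 35, 10, 0, 0, 0, -1],
    [19, 35, 10, 0, 0, 0, -1],
    [19, 35, 10, 0, 0, 0, -1],
    [19, 35, 10, 0, 0, 0, -1]
  ]
}}

```text
time_s: 1.03
eef_pos: [357.1, -143.7, 327.3]
ee_rot: [-0.004, 0.99, -0.142, 0.0]
force: [1.0, -1.1, 0.1]
grip_width: -0.002
```

{"method": "play_rows", "body": {
  "plan": [
    [19, 35, 0, 0, 0, 0, -1],
    [19, 35, 0, 0, 0, 0, -1],
    [19, 35, 0, 0, 0, 0, -1],
    [19, 35, 0, 0, 0, 0, -1],
    [19, 35, 0, 0, 0, 0, -1]
  ]
}}

```text
time_s: 1.45
eef_pos: [454.3, 41.0, 330.4]
ee_rot: [-0.003, 0.99, -0.142, 0.004]
force: [-0.7, -0.5, 0.3]
grip_width: 0.001
```

{"method": "play_rows", "body": {
  "plan": [
    [32, 16, -8, 0, 0, 0, -1],
    [32, 16, -8, 0, 0, 0, -1],
    [32, 16, -8, 0, 0, 0, -1],
    [32, 16, -8, 0, 0, 0, -1],
    [32, 16, -8, 0, 0, 0, -1]
  ]
}}

```text
time_s: 1.87
eef_pos: [618.6, 132.0, 290.8]
ee_rot: [-0.003, 0.99, -0.138, 0.006]
force: [1.1, -0.1, 0.8]
grip_width: -0.0
```

{"method": "play_rows", "body": {
  "plan": [
    [0, 0, -10, 0, 0, 0, -1],
    [0, 0, -10, 0, 0, 0, -1]
  ]
}}

```text
time_s: 2.03
eef_pos: [622.9, 135.0, 265.1]
ee_rot: [-0.003, 0.991, -0.137, 0.004]
force: [-0.7, 0.0, 0.7]
grip_width: 0.001
```

Run:
```python
from h import *
a=cap('side');b=cap('top'); p=np.array(sense()['eef_pos']); print(p, sense()['force'])
h=np.array([637,287,240.]);t=.285;u=np.array([-np.sin(t),-np.cos(t),0]);n=np.array([np.cos(t),-np.sin(t),0])
pad=h+165*u+28*n-[0,0,23]; print(pad)
out=[]
for c,(x,y) in((a,(200,100)),(b,(125,130))):
    im=cv2.resize(c['img'][y:y+180,x:x+130],None,fx=3,fy=3,interpolation=cv2.INTER_CUBIC)
    for P,col in((p,(255,0,255)),(pad,(255,0,0)),(h,(0,255,255)),(h+220*u,(0,255,255))):
        q=(proj(c,P)[0]-[x,y])*3+1; cv2.circle(im,tuple(q.round().astype(int).tolist()),3,col,-1)
    out.append(im)
cv2.imwrite('pics/z2.png',np.hstack(out))
```

```text
[621.28260872 134.24611989 264.31481548] [ 0.62122001 -0.61091454 -0.25044269]
[617.47954681 120.78341868 217.        ]
```

View pics/z2.png

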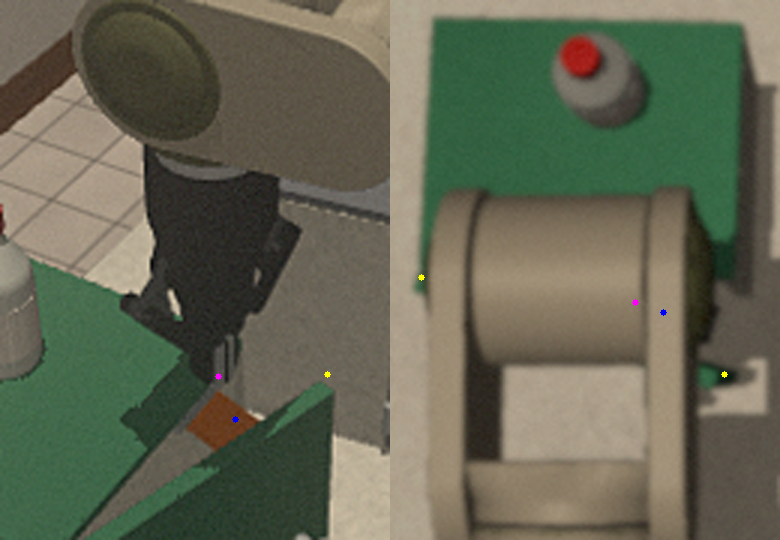

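The close view shows the finger tip (magenta) above the gap. The predicted pad (blue, about (235,419) in the crop) sits on the visible orange bar. I'll correct by about (-4,-13) and go down.

{"method": "play_rows", "body": {
  "plan": [
    [-4, -13, 0, 0, 0, 0, -1],
    [0, 0, 0, 0, 0, 0, -1],
    [0, 0, -12, 0, 0, 0, -1],
    [0, 0, -12, 0, 0, 0, -1],
    [0, 0, 0, 0, 0, 0, -1]
  ]
}}

```text
time_s: 2.55
eef_pos: [614.7, 119.3, 246.1]
ee_rot: [-0.003, 0.99, -0.139, 0.006]
force: [0.3, 0.0, -0.3]
grip_width: 0.003
```

{"method": "play_rows", "body": {
  "plan": [
    [3, 1, -6, 0, 0, 0, -1],
    [0, 0, -6, 0, 0, 0, -1],
    [0, 0, -6, 0, 0, 0, -1],
    [0, 0, -6, 0, 0, 0, -1],
    [0, 0, 0, 0, 0, 0, -1]
  ]
}}

```text
time_s: 2.97
eef_pos: [617.9, 120.3, 224.6]
ee_rot: [-0.004, 0.99, -0.139, 0.009]
force: [-0.1, 1.0, 0.4]
grip_width: 0.002
```

{"method": "play_rows", "body": {
  "plan": [
    [0, 0, -5, 0, 0, 0, -1],
    [0, 0, -5, 0, 0, 0, -1],
    [0, 0, 0, 0, 0, 0, -1]
  ]
}}

```text
time_s: 3.22
eef_pos: [618.1, 120.4, 214.4]
ee_rot: [-0.004, 0.99, -0.139, 0.01]
force: [-0.9, 0.2, 3.4]
grip_width: -0.001
```

Contact shows at z of about 216. I'll press to about 203.

{"method": "play_rows", "body": {
  "plan": [
    [0, 0, -4, 0, 0, 0, -1],
    [0, 0, -4, 0, 0, 0, -1],
    [0, 0, -3, 0, 0, 0, -1],
    [0, 0, 0, 0, 0, 0, -1]
  ]
}}

```text
time_s: 3.55
eef_pos: [619.0, 120.3, 204.6]
ee_rot: [-0.004, 0.99, -0.139, 0.012]
force: [-1.1, -0.9, 5.3]
grip_width: -0.001
```

Force 5.3 N at about 12.5 mm pressed matches the catch spring. Now I'll pull along the arc, turning the tool with the door.

{"method": "play_rows", "body": {
  "plan": [
    [-8, 2, -1, 0, 0, 0, -1],
    [-8, 2, 0, 0, 0, 0, -1],
    [-7, 2, 0, 0, 0, -0.04, -1],
    [-6, 2, 0, 0, 0, -0.04, -1],
    [-6, 2, 0, 0, 0, -0.04, -1]
  ]
}}

```text
time_s: 3.97
eef_pos: [585.5, 128.8, 205.5]
ee_rot: [-0.003, 0.979, -0.201, 0.016]
force: [0.3, -1.0, 5.7]
grip_width: -0.003
```

{"method": "play_rows", "body": {
  "plan": [
    [-9, 4, -1, 0, 0, -0.06, -1],
    [-9, 4, 0, 0, 0, -0.06, -1],
    [-9, 4, -1, 0, 0, -0.06, -1],
    [-9, 5, 0, 0, 0, -0.06, -1],
    [0, 0, 0, 0, 0, 0, -1]
  ]
}}

```text
time_s: 4.38
eef_pos: [549.2, 146.1, 206.3]
ee_rot: [-0.002, 0.946, -0.324, 0.021]
force: [-2.4, -0.5, 5.1]
grip_width: 0.001
```

Run:
```python
from h import *
a=cap('side','s3.png');b=cap('top')
cv2.imwrite('pics/z3.png',np.hstack([cv2.resize(c['img'][y:y+180,x:x+130],None,fx=3,fy=3) for c,(x,y) in((a,(200,150)),(b,(125,130)))]))
print(sense()['eef_pos'],sense()['force'])
```

```text
[550.01701941 145.51226871 206.30601668] [-0.42810609 -0.29079053  4.57778914]
```

View pics/z3.png

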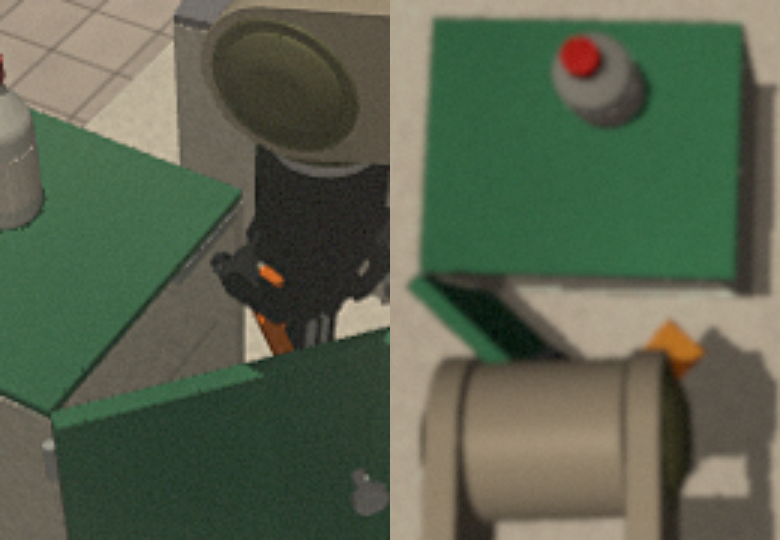

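The door is following at about 0.65 rad, past the catch, and the bar is still held. I'll carry on round the arc.

{"method": "play_rows", "body": {
  "plan": [
    [-9, 6, -1, 0, 0, -0.07, -1],
    [-9, 7, 0, 0, 0, -0.07, -1],
    [-8, 8, -1, 0, 0, -0.07, -1],
    [-8, 9, 0, 0, 0, -0.07, -1],
    [-7, 9, 0, 0, 0, -0.07, -1]
  ]
}}

```text
time_s: 4.9
eef_pos: [508.8, 182.4, 205.7]
ee_rot: [0.004, 0.872, -0.489, 0.023]
force: [-1.7, -3.6, 5.9]
grip_width: -0.0
```

{"method": "play_rows", "body": {
  "plan": [
    [-7, 9, 0, 0, 0, -0.07, -1],
    [-7, 10, 0, 0, 0, -0.07, -1],
    [-6, 10, 0, 0, 0, -0.07, -1],
    [-5, 10, 0, 0, 0, -0.07, -1],
    [0, 0, 0, 0, 0, 0, -1]
  ]
}}

```text
time_s: 5.32
eef_pos: [490.4, 169.6, 207.8]
ee_rot: [-0.022, 0.818, -0.575, 0.005]
force: [-2.5, -2.1, 3.8]
grip_width: 0.005
```

y went backwards, so I'm checking the joints and the view.

Run:
```python
from h import *
a=cap('side');b=cap('top')
cv2.imwrite('pics/z4.png',np.hstack([cv2.resize(c['img'][y:y+180,x:x+130],None,fx=3,fy=3) for c,(x,y) in((a,(220,180)),(b,(125,170)))]))
s=sense();print(s['eef_pos'],s['ee_rot'],s['force'],s['joints'],s['dq'])
```

```text
[490.33027619 170.3164628  207.67442321] [-0.02118876  0.81866102 -0.57386728  0.00463846] [-2.65389952 -2.88620191  4.08980024] [0.0950926  0.29762649 1.58253675 0.02783893 1.22697555 2.87972631] [ 0.01616945  0.01115591 -0.00617734 -0.001673    0.0036021  -0.00208097]
```

View pics/z4.png

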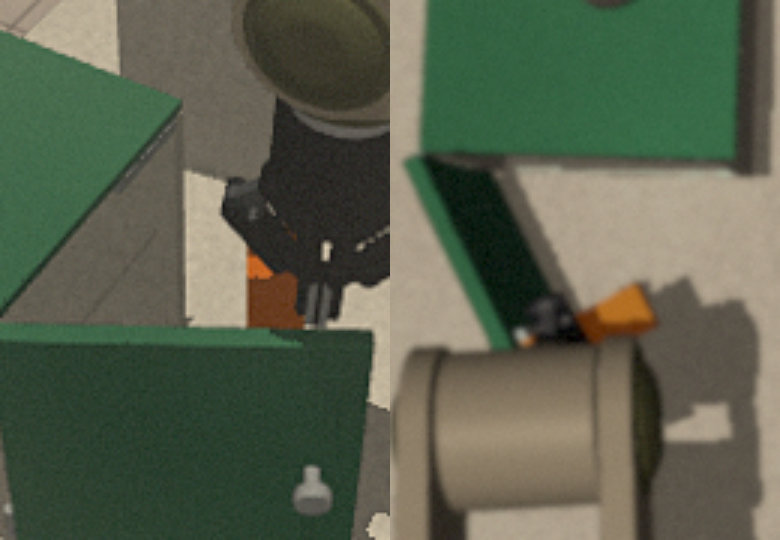

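J6 has reached its range limit at 2.88, which dragged the finger along the door. The door stands at about 1.07 rad and the finger is still behind it. I'll turn the tool back a little and push on without further turning.

{"method": "play_rows", "body": {
  "plan": [
    [2, 0, 0, 0, 0, 0.06, -1],
    [4, 4, 0, 0, 0, 0.06, -1],
    [4, 4, 0, 0, 0, 0.06, -1],
    [0, 6, 0, 0, 0, 0.04, -1],
    [0, 0, 0, 0, 0, 0, -1]
  ]
}}

```text
time_s: 5.83
eef_pos: [484.8, 176.3, 199.9]
ee_rot: [0.006, 0.881, -0.473, -0.013]
force: [1.6, 2.7, 5.6]
grip_width: -0.0
```

Run:
```python
from h import *
s=sense();print(s['eef_pos'],s['ee_rot'],s['force'],s['joints'])
```

```text
[484.78315734 176.34472311 199.85969698] [ 0.00557453  0.88090579 -0.47307177 -0.01330477] [1.55398863 2.74768488 5.63226169] [0.11835759 0.33391483 1.55371758 0.00640321 1.28215728 2.6729047 ]
```

{"method": "play_rows", "body": {
  "plan": [
    [-1, 9, 1, 0, 0, 0, -1],
    [-1, 10, 1, 0, 0, 0, -1],
    [-1, 10, 0, 0, 0, 0, -1],
    [-1, 10, 0, 0, 0, 0, -1],
    [0, 0, 0, 0, 0, 0, -1]
  ]
}}

```text
time_s: 6.25
eef_pos: [463.1, 209.4, 194.4]
ee_rot: [0.033, 0.881, -0.47, -0.032]
force: [0.1, 0.9, 6.3]
grip_width: 0.001
```

{"method": "play_rows", "body": {
  "plan": [
    [0, 7, 0, 0, 0, 0, -1],
    [0, 7, 0, 0, 0, 0, -1],
    [0, 0, 0, 0, 0, 0, -1]
  ]
}}

```text
time_s: 6.5
eef_pos: [456.8, 223.4, 193.2]
ee_rot: [0.042, 0.882, -0.468, -0.038]
force: [-2.9, -0.1, 11.0]
grip_width: -0.001
```

The finger position puts the door at about 1.3 rad. I'll back off the door slightly, let the bar up and rise.

{"method": "play_rows", "body": {
  "plan": [
    [2, -4, 6, 0, 0, 0, -1],
    [2, -4, 8, 0, 0, 0, -1],
    [0, 0, 12, 0, 0, 0, -1],
    [0, 0, 15, 0, 0, 0, -1],
    [0, 0, 0, 0, 0, 0, -1]
  ]
}}

```text
time_s: 6.92
eef_pos: [459.2, 218.0, 234.1]
ee_rot: [0.045, 0.884, -0.465, -0.04]
force: [0.3, 0.1, 1.1]
grip_width: 0.001
```

{"method": "play_rows", "body": {
  "plan": [
    [0, 0, 20, 0, 0, 0, -1],
    [0, 0, 30, 0, 0, 0, -1],
    [0, 0, 30, 0, 0, 0, -1],
    [0, -10, 30, 0, 0, 0, -1],
    [0, -30, 20, 0, 0, 0, -1]
  ]
}}

```text
time_s: 7.33
eef_pos: [456.2, 181.2, 359.4]
ee_rot: [0.05, 0.885, -0.46, -0.046]
force: [0.6, 0.2, -0.3]
grip_width: -0.004
```

{"method": "play_rows", "body": {
  "plan": [
    [-15, -35, 0, 0, 0, 0, -1],
    [-15, -35, 0, 0, 0, 0, -1],
    [-15, -35, 0, 0, 0, 0, -1],
    [-15, -35, 0, 0, 0, 0, -1],
    [-15, -35, 0, 0, 0, 0, -1]
  ]
}}

```text
time_s: 7.75
eef_pos: [380.5, 2.6, 357.7]
ee_rot: [0.05, 0.887, -0.456, -0.045]
force: [0.3, -0.7, 0.7]
grip_width: 0.001
```

{"method": "play_rows", "body": {
  "plan": [
    [0, -35, 0, 0, 0, 0, -1],
    [0, -35, 0, 0, 0, 0, -1],
    [0, 0, 0, 0, 0, 0, -1],
    [0, 0, 0, 0, 0, 0, -1]
  ]
}}

```text
time_s: 8.08
eef_pos: [377.5, -74.6, 354.5]
ee_rot: [0.052, 0.886, -0.458, -0.047]
force: [0.3, 0.6, 0.5]
grip_width: 0.003
```

Run:
```python
from h import *
a=cap('side');b=cap('top','t5.png')
cv2.imwrite('pics/z5.png',np.hstack([c['img'][:,:380] if i else c['img'][:,100:480] for i,c in enumerate((a,b))]))
cv2.imwrite('pics/z5.png',np.hstack([a['img'][60:,90:440],b['img'][60:,100:450]]))
hsv=cv2.cvtColor(b['img'],cv2.COLOR_BGR2HSV);m=cv2.inRange(hsv,(60,90,25),(90,255,255))
old=cv2.imread('pics/t1.png')
d=cv2.absdiff(old,b['img']).max(2)
print('mean diff grey cupboard/bottle',d[140:275,310:425].mean(),'white bottle',d[138:175,175:215].mean())
s=sense();print(s['time_s'],s['eef_pos'],s['force'])
```

```text
mean diff grey cupboard/bottle 6.25829307568438 white bottle 5.350675675675675
8.1833 [377.68464499 -73.47424379 354.64722125] [ 0.13918204  0.07670281 -0.64245095]
```

View pics/z5.png

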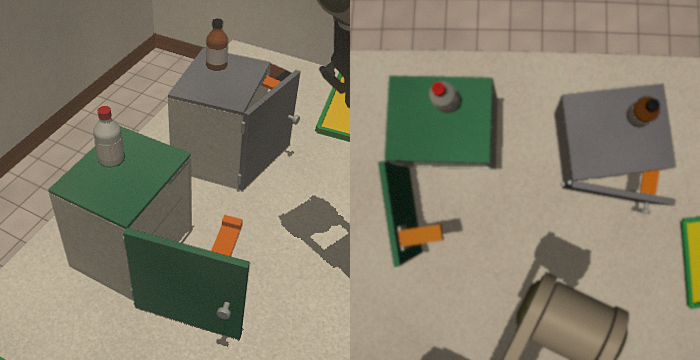

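The final picture shows the green door wide open: its top edge runs from about (380,162) to (396,265) in the right half, roughly 80°. The bar is up, the grey door and both bottles look as they did at the start, and the arm is clear.

Run:
```python
from h import *
b=cap('top')
p,q=[onz(b,v,240) for v in((130.,222.),(146.,325.))]; print(p,q,np.degrees(np.arctan2(p[0]-q[0],p[1]-q[1])),np.linalg.norm(p-q))
ctrl.finish_job()
```

```text
[636.44777405 297.39310915 240.        ] [426.15121834 257.37749254 240.        ] 79.2264478413423 214.0698271945441
the job is handed in; nothing more can be done
```

The green door is open to about 79°. I pressed the catch about 12 mm down, kept it down while pulling the door past the catch, and then pushed the door round from its inner face. I lifted the finger away and handed the job in after about 8 s of robot time.

**Last checks:**
- **Door:** measured in the top view, its top edge is at 79° and comes out 214 mm long, against the true 220 mm.
- **Grey door and bottles:** they look unchanged from the first picture. The average picture difference there was about 5 to 6 grey levels. I took that as image noise and shadow, with no separate baseline to compare against.
- **Arm:** clear of everything, with the force near zero. The largest tool force reported at the end of any move was about 11 N.

**One thing went wrong:** part-way round, at about 1.05 rad, the last joint reached its range limit (2.8797 of 2.88). This dragged the finger back along the door. By then the door was well past the catch. I turned the tool back and finished the push with the tool slightly tilted. The joint showed no overrun when I checked it, but it was right at the limit.

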